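# Close up the gear unit after an oil top-up and put the oil measure away

## Robot

A 6-joint arm with a two-finger parallel gripper is mounted at the origin on the work surface. World frame = base frame: x ahead of the robot, y to its left, z up, the work surface at z = 0. Lengths are in m, angles in rad, forces in N, time in s.
With the tool pointing down it reaches from about 0.375 to 0.925 m from the base axis. Payload 5.7 kg.
Tool frame: the origin (TCP) lies midway between the tips of the shut fingers; the grasp point (between the pads) lies 19 mm behind it; z points along the fingers, x is the direction in which the jaws open and shut, and the axes are right-handed (so a half turn about z gives the same grasp; the last joint's range is limited). The gripper opens to 88 mm and grips with 3 to 60 N. Pads are 20 mm wide; open, the fingers measure 115 mm over their backs; the gripper's body (75 mm by 178 mm) begins 61 mm behind the grasp point.
Start: joints at [1.17, 0.359, 1.51, -0, 1.272, -0.115], TCP at [0.169, 0.576, 0.223] pointing down, gripper open.
Joint ranges: [-2.97, 2.97], [-1.01, 2.36], [0.21, 2.38], [-0.96, 4.11], [0.2, 2.71], [-2.98, 2.98]. Speed limits (rad/s): [2.39, 2.39, 3.14, 3.14, 3.14, 3.14].

## Interface

Orientations are given as a unit quaternion [x, y, z, w].
In Python, from bench import move_ptp, servo_line, goto_joints, move_gripper, sleep, inverse_kinematics, capture, PlanningError, close_job, spot_in, silhouettes, current_clock, current_joint_pos, current_qvel, current_joint_torque, current_position, current_orientation, current_force, current_torque, current_finger_gap gives the robot as it stands. Calls block until the motion is done:
- move_ptp(position, orientation): joint-space move of the TCP to a pose.
- servo_line(position, orientation=None, rate=0.15, contact_N=None): straight line of the TCP; orientation=None keeps the orientation; rate is the mean speed in m/s. With contact_N (N) it stops when the force on the tool has changed by that much, and returns True; else False.
- goto_joints(angles): joint-space move.
- move_gripper(opening): finger opening in m; the grip force is fixed at half the most; returns when the fingers have stopped.
- sleep(seconds).
- inverse_kinematics(position, orientation): joint angles nearest the present ones, or None.
- capture(name): name is "scene" or "side" or "wrist"; returns a dict with "image" (384x512x3 uint8, blue, green, red), "range_z" (384x512 float32, m along the optical axis (not along the pixel's ray), 0 where there is no reading), "intrinsics" (3x3 intrinsics, pixels), "R" (3x3) and "t" (3): a world point X has camera coordinates R X + t. Camera axes: x right, y down, z forward; pixel columns grow to the right and rows downward; lengths in m; the calibration is good to about 2 mm. A picture is of the moment at which its call begins.
A pose or a line that the arm cannot do raises PlanningError and nothing moves.
- close_job(): hands the job in, once; it reports no verdict.
Trained networks look in the newest picture that a camera, given by its name, has taken for a name from the list of things; names that differ only in an ending like _2 or _b are one class to them, and where a whole thing is asked for, a point or a joint stands for the part that bears it (a point fixed in the world has none). Each returns a list of dicts, best first, with "conf" (0 to 1); they miss things now and then, are a little off and sometimes report something else, mostly with a low value. They report only what shows in the picture. A call takes as long as a camera call.
- spot_in(camera, query): "xy" ([column, row] in pixels, amid what is visible of it).
- silhouettes(camera, query): "region" (384x512 bool, what is visible of it) and "xy" ([column, row] in pixels, amid what is visible of it).
Readings, each from a call of its own:
- current_clock(): time.
- current_joint_pos(): joint angles.
- current_qvel(): joint speeds.
- current_joint_torque(): joint torques, N m.
- current_position(): TCP position.
- current_orientation(): TCP orientation.
- current_force(): force on the tool from outside, world axes, zero at the start.
- current_torque(): the same for the moment, N m.
- current_finger_gap(): finger opening in m.
Only numpy, scipy, OpenCV 4.12 (cv2) and the standard library are available. Lean on these libraries where they do the work, as an engineer would, in place of code of your own. Each camera call takes 0.05 s, during which the arm holds its last target. There are 200 camera calls.

## Task

The blue gear unit has just been topped up with oil. Take the yellow-capped dipstick out of the wooden tool block, lower it into the gear unit's dipstick tube and let go of it, then press its cap down until the collar sits flush on the tube. Hang the oil measure by its handle on the hook of the post so that it hangs free and has stopped swinging, and leave the screwdrivers, the spray can and the stack of grinding discs as they stand.

Things in the scene. Friction and masses are not known exactly. Their poses are not given: they have to be found in the camera images.
- dipstick: Loose oil dipstick, 60 g, standing in a hole of the tool block (which one varies; leans up to 2 deg). Origin at its tip, z up the stick. From the tip: 8 mm steel rod (pointed over 6 mm) to 100 mm; black plug, tapering from 8 to 14 mm diameter by 111 mm, then 14 mm to 131; yellow collar, 28 mm diameter, to 136; yellow round knob, 22 mm diameter, to 160, flat on top.
- dipstick_collar (a point): Centre of the underside of the dipstick's collar, 131 mm from the tip; same axes as the dipstick.
- dipstick_top (a point): Centre of the flat top of the dipstick's knob, 160 mm from the tip; same axes as the dipstick.
- gearbox: Blue gear unit, fixed. Origin under its middle, z up, +x towards the output shaft. Foot 170 (x) by 190 (y) by 12 mm, housing 130 by 150 mm, cover 117 mm above the bench; output shaft to x 124 mm, input flange to y -90 mm; a lifting eye 155 mm high stands at x 30, y -45 mm, the dipstick tube at x -30, y 35 mm.
- tube_mouth (a point): Centre of the open top of the vertical steel dipstick tube, 150 mm above the bench. Outer diameter 27, inner 17 mm, over 133 mm deep. A rubber ring 6 mm below the rim leaves 11 mm: the rod passes freely, the plug comes to rest on it with the collar about 19 mm above the rim. Pressing it in takes 3 to 10 N; it stays where left. Home, the collar lies on the rim.
- tool_block: Wooden block, fixed, 210 (x) by 70 (y) by 70 (z) mm, origin under its middle. Three holes 9.5 mm wide and 60 mm deep in its top at x -70, 0 and 70 mm, y 0, hold the dipstick and two screwdrivers, their tips 10 mm above the bench.
- screwdriver_a: Screwdriver with red handle standing in the tool block, loose, to be left alone. Origin at the tip; handle 28 mm in diameter from 82 to 166 mm above the tip, top about 176 mm above the bench.
- screwdriver_b: The same with green handle, also to be left alone.
- jug: Bare-metal oil measure, empty, loose, about 220 g, upright. Origin under its round body, z up. Body 64 mm in diameter, 120 mm high, open on top. At +y a dark D handle of 10 mm bar in the plane x = 0: window from y 32 to 67 mm, z 40 mm to its sloping top (z 85 mm at the body, 97 outside); outer edge at y 77 mm. Let go of on the hook it swings down about 55 deg, body below the bar.
- jug_eye (a point): Middle of the window of the measure's handle: y 49.5 mm, z 66 mm in the measure's frame; same axes.
- hook_post: Grey slotted-angle post, fixed, 248 mm high, 44 mm wide, on a base plate 120 mm square. Origin on the bench at its front face, z up. The hook, an 8 mm bar, leaves that face along the post's -x axis 220 mm above the bench, level for 86 mm, then turns up; its end is 100 mm from the face, its tip's top 246 mm above the bench.
- hook_seat (a point): On the axis of the hook's level bar, 48 mm out from the post's face, 220 mm above the bench; axes of the post, so the free end points to its -x. The handle hangs here, with the bar through its window.
- spray_can: Red and white spray can with black cap, 66 mm in diameter, 190 mm high, standing upright; origin under its middle. To be left alone.
- disc_stack: Stack of brown and black grinding discs, 115 mm in diameter, 40 mm high; origin under its middle. To be left alone.

How it is judged:
By the outcome, as a careful person would: the job done as asked, in the order asked, and still so for the second after the job is handed in, with the robot touching nothing.
It also fails if it takes over 72 s, if anything falls off the work surface, if the arm or the gripper's body presses on something with over 40 N, if the wrist force passes 120 N, or if a joint passes its speed limit or range.

## Working session

There is one attempt and no reset: what is moved stays moved. The work goes in short steps, each a Python script; the robot and the scene stay as the last script left them, time stands still between calls to the robot, and variables do not carry over. Pictures are saved under pics/ and viewed, about 8 in all and at most 12, crops included, and the job is handed in when it is done.

```bash
mkdir -p pics; ls; cat > h.py <<'E'
import numpy as np, cv2
from bench import *
def cap(n,f=None):
    c=capture(n)
    if f: cv2.imwrite('pics/'+f,c['image'])
    return c
def pts(c,mask):
    z=c['range_z']; v,u=np.nonzero(mask&(z>0)); z=z[v,u]; K=c['intrinsics']
    P=np.stack([(u-K[0,2])*z/K[0,0],(v-K[1,2])*z/K[1,1],z],1)
    return (P-c['t'])@c['R']
def proj(c,X):
    p=c['intrinsics']@(c['R']@np.asarray(X)+c['t']); return p[:2]/p[2]
E
python3 - <<'E'
from h import *
a=cap('scene');b=cap('side');
cv2.imwrite('pics/a.png',a['image']);cv2.imwrite('pics/b.png',b['image'])
np.set_printoptions(precision=3,suppress=True)
for n,c in(('scene',a),('side',b)):
  print(n,'cam',-c['R'].T@c['t'])
  for q in ['dipstick','gearbox','tool_block','screwdriver_a','jug','hook_post','spray_can','disc_stack']:
    for s in silhouettes(n,q)[:3]:
      P=pts(c,s['region'])
      if len(P): print(q,round(s['conf'],2),np.round(s['xy']),len(P),np.percentile(P,3,0),np.median(P,0),np.percentile(P,97,0))
print(current_clock(),current_orientation())
E
```

```text
pics
scene cam [1.124 0.637 0.884]
dipstick 0.48 [361. 247.] 195 [0.507 0.318 0.09 ] [0.519 0.329 0.153] [0.526 0.338 0.172]
gearbox 0.79 [256. 245.] 4796 [0.551 0.012 0.007] [0.641 0.111 0.1  ] [0.713 0.17  0.14 ]
tool_block 0.98 [352. 279.] 2899 [0.428 0.284 0.007] [0.539 0.341 0.069] [0.621 0.374 0.073]
screwdriver_a 0.88 [384. 239.] 350 [0.328 0.3   0.002] [0.453 0.342 0.145] [0.459 0.353 0.177]
screwdriver_a 0.88 [340. 262.] 332 [0.577 0.304 0.075] [0.591 0.317 0.148] [0.597 0.326 0.177]
screwdriver_a 0.27 [306. 216.] 1184 [0.378 0.04  0.005] [0.438 0.099 0.039] [0.482 0.142 0.043]
jug 0.69 [238. 161.] 952 [ 0.334 -0.246  0.   ] [ 0.445 -0.179  0.08 ] [ 0.473 -0.14   0.12 ]
hook_post 0.78 [148. 182.] 2244 [ 0.643 -0.337  0.005] [ 0.706 -0.306  0.057] [ 0.766 -0.233  0.239]
spray_can 0.78 [260. 309.] 1985 [0.743 0.238 0.007] [0.78  0.275 0.132] [0.797 0.291 0.192]
spray_can 0.48 [305. 218.] 1184 [0.377 0.04  0.003] [0.437 0.1   0.039] [0.482 0.142 0.043]
disc_stack 0.77 [303. 215.] 1201 [0.378 0.039 0.005] [0.438 0.099 0.039] [0.482 0.142 0.043]
disc_stack 0.44 [143. 183.] 2272 [
[... 381 characters left out ...]
9]
tool_block 0.66 [188. 177.] 2500 [0.41  0.274 0.002] [0.503 0.301 0.056] [0.605 0.36  0.071]
screwdriver_a 0.83 [209. 146.] 314 [ 0.567  0.298 -0.002] [0.578 0.305 0.134] [0.671 0.503 0.175]
jug 0.71 [265. 301.] 2553 [ 0.393 -0.232  0.006] [ 0.427 -0.206  0.08 ] [ 0.468 -0.146  0.119]
hook_post 0.72 [406. 274.] 5314 [ 0.639 -0.347  0.005] [ 0.69  -0.306  0.082] [ 0.745 -0.24   0.242]
spray_can 0.91 [271. 141.] 1116 [0.73  0.224 0.029] [0.748 0.234 0.119] [0.782 0.268 0.189]
disc_stack 0.77 [197. 243.] 1788 [0.37  0.029 0.003] [0.417 0.067 0.039] [0.472 0.133 0.041]
disc_stack 0.45 [181. 143.] 162 [0.501 0.313 0.   ] [0.511 0.32  0.146] [0.608 0.59  0.17 ]
0.9 [ 0.801  0.599 -0.     0.   ]
```

View pics/a.png

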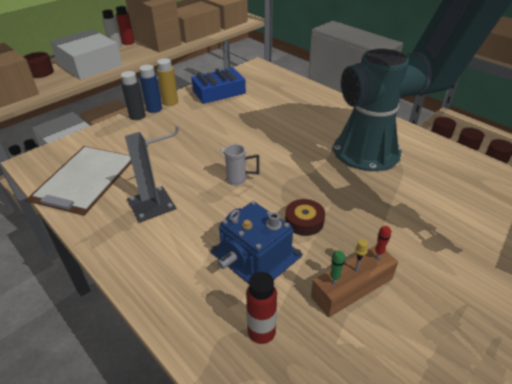

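View pics/b.png

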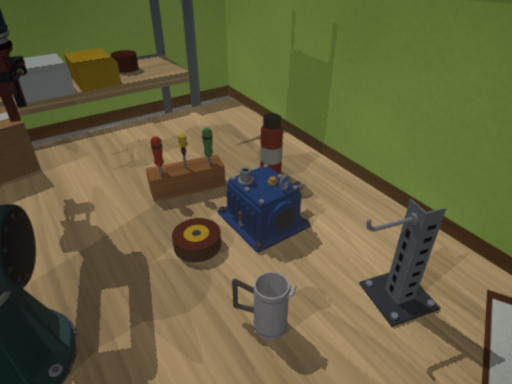

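```bash
cat > loc.py <<'E'
from h import *
from scipy.optimize import least_squares
np.set_printoptions(precision=4,suppress=True)
def mask(n,q,near):
    ss=[s for s in silhouettes(n,q) if np.hypot(*(np.array(s['xy'])-near))<25]
    return ss[0]['region'] if ss else None
def circ(P,r,x0):
    f=lambda p:np.hypot(P[:,0]-p[0],P[:,1]-p[1])-r
    return least_squares(f,x0,loss='soft_l1',f_scale=.002)
E
python3 - <<'E'
from loc import *
ref={'scene':dict(jug=(238,161),hook_post=(148,182),gearbox=(256,245),dipstick=(361,247)),
'side':dict(jug=(265,301),hook_post=(406,274),gearbox=(262,205),dipstick=(182,144))}
A={q:[] for q in ref['side']}
for n in ref:
  c=cap(n)
  allP=pts(c,np.ones((384,512),bool))
  for q,xy in ref[n].items():
    m=mask(n,q,xy); m=cv2.dilate(m.astype(np.uint8),np.ones((5,5)))>0
    A[q].append(pts(c,m))
  # jug
  P=A['jug'][-1];
  b=P[(P[:,2]>.02)&(P[:,2]<.125)]
  s=circ(b[(b[:,2]>.1)],.031,[.44,-.18]);cx=s.x
  d=np.hypot(*(b[:,:2]-cx).T);h=b[(d>.045)&(d<.085)&(b[:,2]>.03)&(b[:,2]<.11)]
  v=h[:,:2].mean(0)-cx; print(n,'jug',cx,s.cost,'handle',len(h),v,np.degrees(np.arctan2(v[1],v[0])),h[:,2].min(),h[:,2].max(),np.degrees(np.arctan2(*(h[:,:2]-cx).T[::-1])).std())
  P=A['hook_post'][-1]; 
  k=P[(P[:,2]>.212)&(P[:,2]<.25)]
  base=P[(P[:,2]>.002)&(P[:,2]<.015)]
  pp=P[(P[:,2]>.03)&(P[:,2]<.2)]
  pr=cv2.minAreaRect(base[:,:2].astype(np.float32)*1000); print('base',pr,'post box',cv2.minAreaRect(pp[:,:2].astype(np.float32)*1000))
  near=np.array(pr[0])/1000
  al=allP[(allP[:,2]>.21)&(allP[:,2]<.25)&(np.hypot(*(allP[:,:2]-near).T)<.2)]
  print('hi pts',len(al)); print(al[::max(1,len(al)//25)])
  P=A['gearbox'][-1]
  t=P[(P[:,2]>.112)&(P[:,2]<.122)];print('cover',cv2.minAreaRect(t[:,:2].astype(np.float32)*1000))
  t=P[(P[:,2]>.138)&(P[:,2]<.16)];print('tubehi',len(t));print(t[::max(1,len(t)//25)])
  P=A['dipstick'][-1];t=P[P[:,2]>.163];print('dip top',t.mean(0) if len(t) else 0,len(t))
E
```

```text
scene jug [ 0.4416 -0.1982] 0.002146533944060424 handle 101 [-0.0386  0.0522] 126.49751849213939 0.03283425256233431 0.1098050523668144 2.525414448837553
base ((596.9541015625, -433.0244140625), (514.19677734375, 211.13426208496094), 61.61071014404297) post box ((711.8217163085938, -291.4705505371094), (52.576961517333984, 43.21220016479492), 80.94910430908203)
hi pts 366
[[ 0.5937 -0.2644  0.2455]
 [ 0.5969 -0.2633  0.2309]
 [ 0.6048 -0.268   0.2256]
 [ 0.6066 -0.2659  0.224 ]
 [ 0.6906 -0.3037  0.2416]
 [ 0.7108 -0.311   0.2442]
 [ 0.6256 -0.2675  0.2254]
 [ 0.7148 -0.3099  0.2433]
 [ 0.6366 -0.2769  0.2226]
 [ 0.7173 -0.3123  0.2401]
 [ 0.6956 -0.2724  0.249 ]
 [ 0.7191 -0.3163  0.2357]
 [ 0.6958 -0.2796  0.2424]
 [ 0.7235 -0.3141  0.2356]
 [ 0.6906 -0.2984  0.2276]
 [ 0.6427 -0.2745  0.2166]
 [ 0.6921 -0.3092  0.2198]
 [ 0.6562 -0.273   0.2204]
 [ 0.6962 -0.3081  0.2189]
 [ 0.6703 -0.2759  0.2223]
 [ 0.7018 -0.3101  0.2173]
 [ 0.6729 -0.284   0.2163]
 [ 0.6973 -0.3087  0.2125]
 [ 0.7158 -0.3141  0.2153]
 [ 0.723  -0.3189  0.2131]
 [ 0.7251 -0.3156  0.2124]
 [ 0.6985 -0.2658  0.21
[... 1966 characters left out ...]
26757812), 1.7684483528137207)
tubehi 130
[[0.5861 0.1226 0.1497]
 [0.5848 0.1206 0.1483]
 [0.5738 0.1215 0.1486]
 [0.587  0.1196 0.1451]
 [0.5711 0.1219 0.1465]
 [0.5829 0.1178 0.1446]
 [0.5889 0.1042 0.1497]
 [0.5812 0.1198 0.1412]
 [0.5849 0.1025 0.1491]
 [0.5701 0.1063 0.1494]
 [0.5803 0.0998 0.1493]
 [0.5697 0.1058 0.1469]
 [0.5807 0.1005 0.1459]
 [0.5703 0.1067 0.1433]
 [0.58   0.0994 0.1438]
 [0.5708 0.1077 0.1397]
 [0.5802 0.0997 0.1407]
 [0.6498 0.0352 0.1512]
 [0.5741 0.0992 0.1402]
 [0.6474 0.0319 0.151 ]
 [0.6382 0.0317 0.1515]
 [0.654  0.0323 0.1455]
 [0.6413 0.0315 0.1476]
 [0.6331 0.0363 0.1451]
 [0.6575 0.0322 0.1385]
 [0.6283 0.0298 0.1448]]
dip top [0.5114 0.3223 0.1678] 36
```

```bash
cat >> loc.py <<'E'
def down(deg):
    a=np.radians(deg)/2; return [np.cos(a),np.sin(a),0,0]
E
python3 - <<'E'
from loc import *
q=down(79.7)
for nm,p in(('tube',[.5815,.1126,.30]),('dip',[.5133,.325,.30])):
    move_ptp(p,q); sleep(.3)
    c=cap('wrist',f'w_{nm}.png')
    print(nm,current_position(),'cam',-c['R'].T@c['t'],current_clock(),proj(c,[p[0],p[1],.15 if nm=='tube' else .17]))
    np.savez(f'w_{nm}.npz',**c)
    if nm=='dip':
        for s in silhouettes('wrist','dipstick'): 
            P=pts(c,s['region']);t=P[P[:,2]>.164];print(s['conf'],s['xy'],len(t),t.mean(0) if len(t) else P.mean(0),(t.max(0)+t.min(0))/2 if len(t) else 0)
    A=pts(c,c['range_z']>0)
    t=A[(np.hypot(*(A[:,:2]-p[:2]).T)<.03)&(A[:,2]>(.145 if nm=='tube' else .165))&(A[:,2]<.19)]
    print(len(t),t.min(0),t.max(0),np.median(t,0),t.mean(0))
    if nm=='tube':
        c0=least_squares(lambda x:np.minimum(np.abs(np.hypot(*(t[:,:2]-x).T)-.011),.01),p[:2]);print('tube',c0.x,c0.cost,circ(t,.011,p[:2]).x)
a=cv2.imread('pics/w_tube.png');b=cv2.imread('pics/w_dip.png')
cv2.imwrite('pics/w1.png',cv2.resize(np.hstack([a,b]),(800,300)))
E
```

```text
tube [0.5814 0.1129 0.3   ] cam [0.5088 0.1258 0.4631] 3.9833 [256.4326 175.2803]
422 [0.5669 0.0994 0.145 ] [0.5926 0.1255 0.1529] [0.5795 0.1124 0.1502] [0.5795 0.1125 0.1496]
tube [0.5793 0.1126] 0.0013287311132007351 [0.5792 0.1127]
dip [0.5138 0.3241 0.3   ] cam [0.4414 0.3368 0.4632] 5.225 [257.8296 178.8547]
0.75 [256.5, 176.8] 372 [0.5124 0.3268 0.1706] [0.513  0.3267 0.1684]
367 [0.5023 0.3162 0.1657] [0.5236 0.3373 0.1728] [0.5124 0.3268 0.1708] [0.5124 0.3268 0.1707]
```

View pics/w1.png

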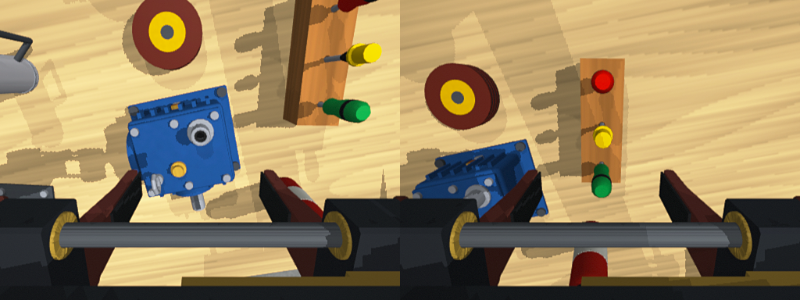

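```bash
python3 - <<'E'
from loc import *
q=down(79.7)
x,y=.5124,.3268
servo_line([x,y,.20],q,rate=.15)
print(servo_line([x,y,.1495],rate=.08,contact_N=6),current_position())
move_gripper(.0); print('gap',current_finger_gap(),current_force())
servo_line([x,y,.34],rate=.12); print('gap',current_finger_gap(),current_force(),current_clock())
tx,ty=.5794,.1126
servo_line([tx,ty,.325],rate=.2); sleep(.4)
for n in('scene','side','wrist'):
    c=cap(n,f'g_{n}.png');np.savez(f'g_{n}.npz',**c)
    u=proj(c,[tx,ty,.18]); print(n,'mouth',proj(c,[tx,ty,.15]),'exp tip',proj(c,[tx,ty,.325-.139]),c['intrinsics'][0,0])
    if n!='wrist':
        u=u.astype(int); cr=c['image'][u[1]-50:u[1]+25,u[0]-32:u[0]+33]; cv2.imwrite(f'pics/z_{n}.png',cv2.resize(cr,None,fx=6,fy=6,interpolation=cv2.INTER_CUBIC)); print('crop origin',u[0]-32,u[1]-50)
cv2.imwrite('pics/z.png',np.hstack([cv2.imread('pics/z_scene.png'),cv2.imread('pics/z_side.png')]))
print(current_position(),current_clock())
E
```

```text
False [0.5127 0.3269 0.1497]
gap 0.021710509512758658 [-0.0193  0.2213 -0.5888]
gap 0.021184321101430943 [ 0.172  -0.0699  0.0152] 9.65
scene mouth [274.0684 214.4344] exp tip [274.3358 203.7837] 423.46484335015344
crop origin 242 155
side mouth [244.8674 169.4976] exp tip [244.67   156.7521] 396.2167598221274
crop origin 212 108
wrist mouth [256.6547 170.113 ] exp tip [256.684  177.5967] 302.7969585293183
[0.5794 0.1127 0.325 ] 11.475
```

View pics/z.png

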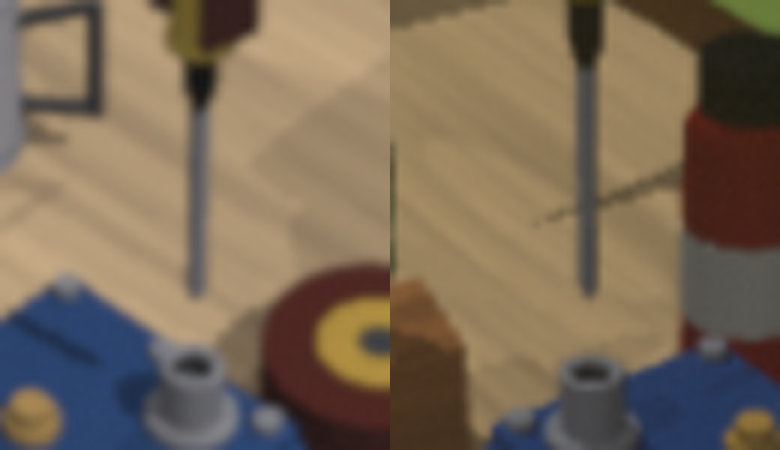

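```bash
python3 - <<'E'
from loc import *
tx,ty=.5794,.1126
servo_line([tx+.0003,ty-.0015,.295],rate=.1);sleep(.2);f0=current_force()
r=servo_line([tx+.0003,ty-.0015,.262],rate=.04,contact_N=3); print(r,current_position(),current_force()-f0,current_clock())
if not r:
  r=servo_line([tx,ty,.172],rate=.04,contact_N=3); print(r,current_position(),current_force()-f0,current_clock())
sleep(.2);print(current_position(),current_force()-f0)
E
```

```text
False [0.5797 0.1111 0.2621] [ 1.6745 -0.9963  0.8031] 13.1
False [0.5793 0.1126 0.172 ] [-0.2043  0.6807  0.0232] 15.5
[0.5794 0.1127 0.172 ] [-0.1855  0.2766 -0.1391]
```

```bash
python3 - <<'E'
from loc import *
c=cap('side');s=cap('scene')
o=[]
for c in(s,c):
    u=proj(c,[.5794,.1126,.16]).astype(int); o.append(cv2.resize(c['image'][u[1]-30:u[1]+30,u[0]-32:u[0]+32],None,fx=6,fy=6,interpolation=cv2.INTER_CUBIC))
cv2.imwrite('pics/i.png',np.hstack(o)); print(current_finger_gap())
E
```

```text
0.021474475693679183
```

View pics/i.png

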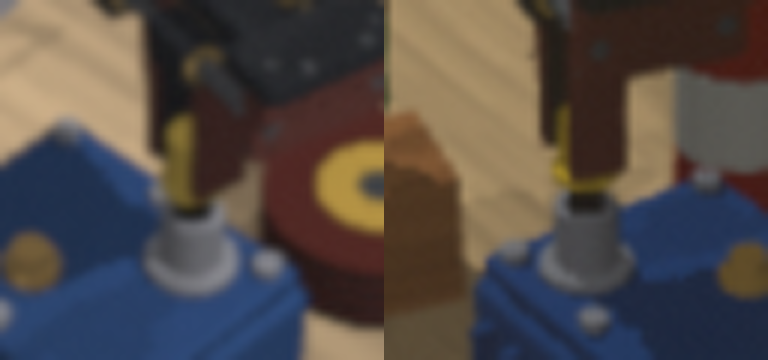

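```bash
python3 - <<'E'
from loc import *
tx,ty=.5794,.1126
move_gripper(.06); sleep(.2)
servo_line([tx,ty,.225],rate=.12); 
move_gripper(0); sleep(.2)
f0=current_force()
r=servo_line([tx,ty,.174],rate=.04,contact_N=22); print(r,current_position(),current_force()-f0,current_clock())
sleep(.3);print(current_position(),current_force()-f0)
servo_line([tx,ty,.30],rate=.2); sleep(.2)
c=cap('wrist'); s=silhouettes('wrist','dipstick')
for k in s[:1]:
    P=pts(c,k['region']);t=P[P[:,2]>np.percentile(P[:,2],60)];print(k['conf'],np.median(t,0),t.mean(0))
o=[]
for n in('scene','side'):
    c=cap(n);u=proj(c,[.5794,.1126,.16]).astype(int); o.append(cv2.resize(c['image'][u[1]-30:u[1]+30,u[0]-32:u[0]+32],None,fx=6,fy=6,interpolation=cv2.INTER_CUBIC))
cv2.imwrite('pics/p.png',np.hstack(o)); print(current_clock())
E
```

```text
True [0.5799 0.1131 0.1794] [-1.6402 -0.576   6.4777] 19.625
[0.5799 0.1131 0.1794] [-0.8098 -0.3005  7.0352]
0.84 [0.5802 0.1123 0.1802] [0.5802 0.1123 0.1802]
21.0833
```

View pics/p.png

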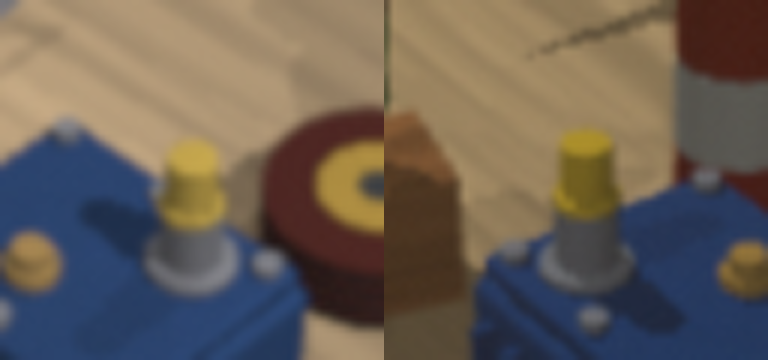

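```bash
python3 - <<'E'
from loc import *
move_gripper(.088)
move_ptp([.60,-.24,.34],down(-14)); sleep(.3)
c=cap('wrist','wh.png'); np.savez('wh.npz',**c)
A=pts(c,c['range_z']>0)
d=np.array([np.cos(np.radians(-14)),np.sin(np.radians(-14))])
k=A[(A[:,2]>.212)&(A[:,2]<.26)&(A[:,0]>.56)&(A[:,0]<.80)&(A[:,1]<-.24)&(A[:,1]>-.36)]
print(len(k)); 
b=k[(k[:,0]>.60)&(k[:,0]<.675)&(k[:,2]>.216)&(k[:,2]<.23)]
vx,vy,x0,y0=cv2.fitLine(b[:,:2].astype(np.float32),cv2.DIST_HUBER,0,.01,.01).ravel();print('bar',len(b),np.degrees(np.arctan2(vy,vx)),x0,y0,b.min(0),b.max(0))
pp=k[(k[:,0]>.675)];print('post top',len(pp),pp.min(0) if len(pp) else 0,pp.max(0) if len(pp) else 0, cv2.minAreaRect(pp[:,:2].astype(np.float32)*1000) if len(pp) else 0)
tp=k[k[:,2]>.232];tp=tp[tp[:,0]<.63];print('tip',len(tp),tp.mean(0) if len(tp) else 0,tp.max(0) if len(tp) else 0)
print(current_clock())
th=38
move_ptp([.440,-.1996,.27],down(th)); sleep(.3)
c=cap('wrist','wj.png'); np.savez('wj.npz',**c)
A=pts(c,c['range_z']>0); A=A[np.hypot(A[:,0]-.44,A[:,1]+.2)<.1]
r=A[(A[:,2]>.114)&(A[:,2]<.126)]; s=circ(r,.031,[.44,-.2]); print('rim',len(r),s.x,s.cost,r.min(0),r.max(0))
h=A[(A[:,2]>.08)&(A[:,2]<.112)];dd=np.hypot(*(h[:,:2]-s.x).T);h=h[(dd>.042)&(dd<.085)]
v=h[:,:2].mean(0)-s.x;print('handle',len(h),np.degrees(np.arctan2(v[1],v[0])),np.hypot(*v),dd.max())
print(current_clock(),current_joint_pos())
cv2.imwrite('pics/w2.png',cv2.resize(np.hstack([cv2.imread('pics/wh.png'),cv2.imread('pics/wj.png')]),(800,300)))
E
```

```text
2320
bar 645 -13.610323 0.6404494 -0.2740569 [ 0.6    -0.2856  0.2199] [ 0.675  -0.2614  0.2297]
post top 1543 [ 0.6751 -0.3183  0.2121] [ 0.727  -0.265   0.2506] ((699.0516967773438, -298.1997375488281), (29.57347297668457, 62.249473571777344), 31.498571395874023)
tip 98 [ 0.5927 -0.2623  0.2425] [ 0.5976 -0.2594  0.2476]
24.1417
rim 820 [ 0.4395 -0.2007] 0.0024519925583371344 [ 0.4071 -0.2386  0.114 ] [ 0.4727 -0.1679  0.1231]
handle 298 128.22729602150355 0.060062710734169744 0.07741142402799975
25.425 [-0.5688  0.1452  1.6853  0.      1.3109 -1.2319]
```

View pics/w2.png

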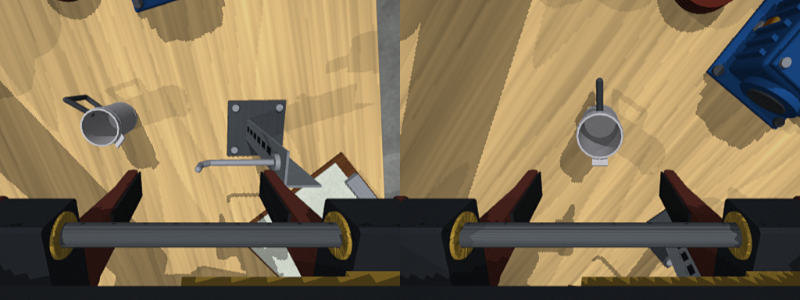

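```bash
cat >> loc.py <<'E'
from scipy.spatial.transform import Rotation as Rn
HA=-13.6; SEAT=np.array([.6393,-.2737,.220]); TZ=.085
dv=np.array([np.cos(np.radians(HA)),np.sin(np.radians(HA)),0])
def hookpose(opt,py,pz,out=0,phi=0,flip=0):
    """TCP pose with bar axis (at seat-out*dv) at jug-frame point (0,py,pz), jug tilted phi deg"""
    s=1 if opt=='A' else -1
    X=s*dv; Z=np.array([0,0,1.]); Y=np.cross(Z,X)
    J=Rn.from_rotvec(np.radians(phi)*X)*Rn.from_matrix(np.stack([X,Y,Z],1))
    T=J*Rn.from_matrix(np.diag([1,-1,-1.]))
    if flip: T=T*Rn.from_euler('z',180,degrees=True)
    p=SEAT-out*dv+J.apply([0,-py,TZ-pz])
    return p,T.as_quat()
E
python3 - <<'E'
from loc import *
for o in 'AB':
  for f in(0,1):
    print(o,f)
    for a in [dict(py=.0495,pz=.0545,out=.085),dict(py=.0495,pz=.0545),dict(py=.06,pz=.091,phi=0),dict(py=.06,pz=.091,phi=25),dict(py=.06,pz=.091,phi=45),dict(py=.06,pz=.091,phi=55)]:
        p,q=hookpose(o,flip=f,**a); print(p,inverse_kinematics(p,q))
E
```

```text
A 0
[ 0.545  -0.3018  0.2505] [-0.6165  0.3696  1.4222 -0.      1.3499 -0.3792]
[ 0.6277 -0.3218  0.2505] [-0.5716  0.4924  1.2221 -0.      1.4271 -0.3342]
[ 0.6252 -0.332   0.214 ] [-0.5857  0.5213  1.2619 -0.      1.3584 -0.3483]
[ 0.6271 -0.3241  0.1892] [-0.7751  0.6447  1.1866  0.3716  1.5465 -0.5914]
[ 0.6303 -0.3108  0.1733] [-0.8762  0.7897  1.1302  0.612   1.7257 -0.7021]
[ 0.6324 -0.3024  0.1674] [-0.9095  0.8706  1.1057  0.7218  1.8157 -0.736 ]
A 1
[ 0.545  -0.3018  0.2505] [-0.6165  0.3696  1.4222 -0.      1.3499  2.7624]
[ 0.6277 -0.3218  0.2505] [-0.5716  0.4924  1.2221 -0.      1.4271  2.8074]
[ 0.6252 -0.332   0.214 ] [-0.5857  0.5213  1.2619 -0.      1.3584  2.7933]
[ 0.6271 -0.3241  0.1892] [-0.7751  0.6447  1.1866  0.3716  1.5465  2.5501]
[ 0.6303 -0.3108  0.1733] [-0.8762  0.7897  1.1302  0.612   1.7257  2.4395]
[ 0.6324 -0.3024  0.1674] [-0.9095  0.8706  1.1057  0.7218  1.8157  2.4056]
B 0
[ 0.5683 -0.2056  0.2505] [-0.4614  0.3421  1.4643 -0.      1.3351  2.9176]
[ 0.6509 -0.2256  0.2505] [-0.4338  0.4675  1.264  -0.      1.41    2.9452]
[ 0.6534 -0.2154  0.214 ] [-0.4187  0.4922  1.3127 -0.      1.3367  2.9602]
[ 0.6515 -0.2233  0.1892] [-0.196   0.5499  1.3671 -0.4571  1.2754 -2.9538]
[ 0.6483 -0.2366  0.1733] [-0.0611  0.6688  1.3916 -0.7954  1.3458 -2.671 ]
[ 0.6462 -0.245   0.1674] [-0.0143  0.7463  1.3964 -0.9425  1.412  -2.5508]
B 1
[ 0.5683 -0.2056  0.2505] [-0.4614  0.3421  1.4643 -0.      1.3351 -0.224 ]
[ 0.6509 -0.2256  0.2505] [-0.4338  0.4675  1.264  -0.      1.41   -0.1964]
[ 0.6534 -0.2154  0.214 ] [-0.4187  0.4922  1.3127 -0.      1.3367 -0.1814]
[ 0.6515 -0.2233  0.1892] [-0.196   0.5499  1.3671 -0.4571  1.2754  0.1878]
[ 0.6483 -0.2366  0.1733] [-0.0611  0.6688  1.3916 -0.7954  1.3458  0.4706]
[ 0.6462 -0.245   0.1674] [-0.0143  0.7463  1.3964 -0.9425  1.412   0.5908]
```

```bash
python3 - <<'E'
from loc import *
j=[.4395,-.2007]; q=down(38.2)
servo_line([*j,.16],q,rate=.12)
print(servo_line([*j,TZ],rate=.08,contact_N=6),current_position())
move_gripper(0); print('gap',current_finger_gap())
servo_line([*j,.26],rate=.1); print('gap',current_finger_gap(),current_force())
p,q=hookpose('A',.0495,.0545,out=.115); move_ptp(p,q)
p,q=hookpose('A',.0495,.0545,out=.085); servo_line(p,q,rate=.1); sleep(.3)
print(current_position(),p,current_clock(),current_joint_pos())
o=[]
for n in('scene','side'):
    c=cap(n);u=proj(c,SEAT-.06*dv).astype(int); o.append(cv2.resize(c['image'][u[1]-50:u[1]+50,u[0]-50:u[0]+50],None,fx=4,fy=4,interpolation=cv2.INTER_CUBIC))
    np.savez('k_%s.npz'%n,**c)
cv2.imwrite('pics/k.png',np.hstack(o))
E
```

```text
False [ 0.4399 -0.2009  0.0854]
gap 0.06206741475775884
gap 0.06233854048552605 [ 0.2859  0.1304 -2.1269]
[ 0.5446 -0.3017  0.2506] [ 0.545  -0.3018  0.2505] 31.5583 [-0.6168  0.3689  1.4229 -0.      1.3499 -0.3793]
```

View pics/k.png

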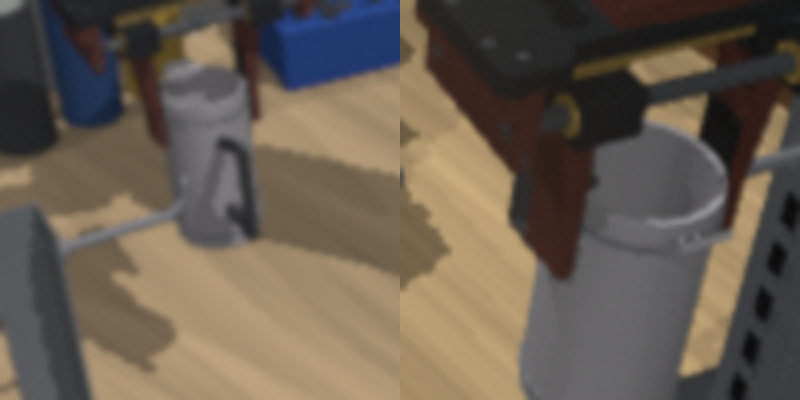

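```bash
python3 - <<'E'
from loc import *
c=np.load('k_scene.npz'); im=c['image'].astype(int)
P=pts(c,(im.sum(2)<240))
E=np.cross([0,0,1],dv); L=np.stack([(P-SEAT)@dv,(P-SEAT)@E,P[:,2]],1)
m=(abs(L[:,0]+.085)<.02)&(L[:,1]>-.02)&(L[:,1]<.05)&(L[:,2]>.17)&(L[:,2]<.28)
h=L[m];print(len(h),h.min(0),np.median(h,0),h.max(0), 'expected e',-.0175,.0275,'z',.2205-.045,.2765-.0)
P=pts(c,np.ones((384,512),bool));L=np.stack([(P-SEAT)@dv,(P-SEAT)@E,P[:,2]],1)
t=L[(abs(L[:,1])<.02)&(L[:,2]>.212)&(L[:,2]<.25)&(L[:,0]>-.06)&(L[:,0]<.03)];print('hook',len(t),t.min(0),np.median(t,0),t.max(0))
f0=current_force()
p,q=hookpose('A',.0495,.0545,out=.006); r=servo_line(p,q,rate=.06,contact_N=3)
print(r,current_position(),p,current_force()-f0,current_clock())
E
```

```text
105 [-0.089  -0.0171  0.1994] [-0.0819  0.0266  0.2354] [-0.0776  0.0326  0.274 ] expected e -0.0175 0.0275 z 0.1755 0.2765
hook 94 [-0.0487 -0.0044  0.216 ] [-0.0151  0.0014  0.2233] [0.0299 0.0068 0.2488]
False [ 0.6215 -0.3203  0.2506] [ 0.6218 -0.3204  0.2505] [ 0.5201  0.5841 -0.349 ] 33.125
```

```bash
python3 - <<'E'
from loc import *
f0=current_force()
p,q=hookpose('A',.058,.087,out=.006); r=servo_line(p,q,rate=.05,contact_N=2.5)
print(r,current_position(),p,current_force()-f0,current_clock())
if not r:
  for ph in(10,20,30,38):
    p,q=hookpose('A',.058,.087,out=.006,phi=ph); r=servo_line(p,q,rate=.04)
    print(ph,current_position(),current_force()-f0,current_clock())
    if np.linalg.norm(current_force()-f0)>15: break
o=[]
for n in('scene','side'):
    c=cap(n);u=proj(c,SEAT-.02*dv).astype(int); o.append(cv2.resize(c['image'][u[1]-50:u[1]+50,u[0]-50:u[0]+50],None,fx=4,fy=4,interpolation=cv2.INTER_CUBIC))
cv2.imwrite('pics/l.png',np.hstack(o))
E
```

```text
False [ 0.62   -0.3287  0.2181] [ 0.6198 -0.3287  0.218 ] [-0.5162  0.5746 -0.2411] 33.95
10 [ 0.6198 -0.3285  0.2079] [-1.1379  0.4099  0.1116] 34.35
20 [ 0.6208 -0.3246  0.1982] [-0.3029  1.0495 -0.5241] 34.75
30 [ 0.622  -0.3199  0.1893] [-0.7459  0.5524  0.3576] 35.15
38 [ 0.6231 -0.3154  0.1826] [ 0.5963  0.3349 -0.8781] 35.5
```

View pics/l.png

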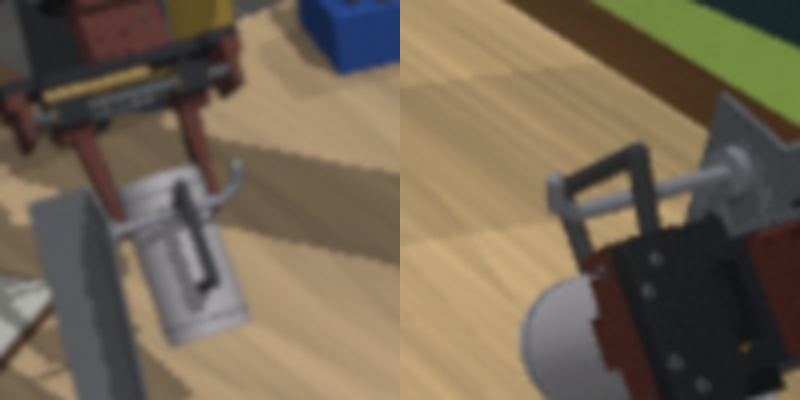

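```bash
python3 - <<'E'
from loc import *
p=np.array(current_position());f0=current_force()
r=servo_line(p-[0,0,.010],rate=.02,contact_N=2); print(r,current_position()-p,current_force()-f0)
move_gripper(.074); sleep(.5); print('gap',current_finger_gap(),current_force(),current_clock())
p=np.array(current_position()); z=Rn.from_quat(current_orientation()).apply([0,0,1])
servo_line(p-.13*z,rate=.08); sleep(2); print(current_force(),current_clock())
o=[]
for n in('scene','side'):
    c=cap(n);u=proj(c,SEAT-[0,0,.04]).astype(int); o.append(cv2.resize(c['image'][u[1]-60:u[1]+60,u[0]-50:u[0]+50],None,fx=4,fy=4,interpolation=cv2.INTER_CUBIC))
cv2.imwrite('pics/m.png',np.hstack(o))
E
```

```text
True [ 0.0002 -0.0005 -0.0033] [ 0.4704 -1.8565  3.6463]
gap 0.07399060515477479 [ 0.0804  0.8609 -0.3437] 36.8083
[-0.0134 -0.7365 -0.5018] 40.5833
```

View pics/m.png

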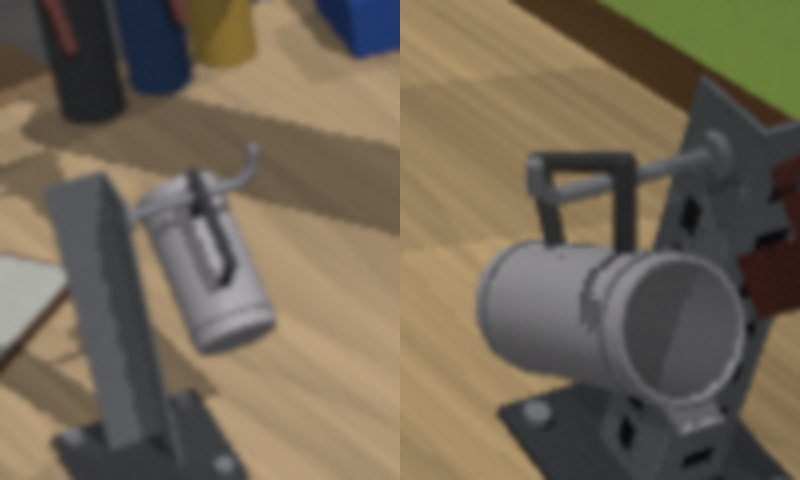

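```bash
python3 - <<'E'
from loc import *
p=np.array(current_position()); z=Rn.from_quat(current_orientation()).apply([0,0,1])
try: servo_line(p-.06*z+[0,0,.05],rate=.15)
except PlanningError as e: print(e)
print(current_position(),current_joint_pos())
prev=None
for i in range(20):
    c=cap('side'); m=None
    u=proj(c,SEAT-[0,0,.05]).astype(int); g=c['image'][u[1]-50:u[1]+45,u[0]-45:u[0]+25].astype(int)
    s=pts(c,np.ones((384,512),bool)); E=np.cross([0,0,1],dv)
    k=s[(abs((s-SEAT)@dv+.01)<.05)&(abs((s-SEAT)@E)<.12)&(s[:,2]>.06)&(s[:,2]<.21)]
    print(round(current_clock(),2),len(k),k.mean(0),None if prev is None else abs(g-prev).mean())
    d=None if prev is None else abs(g-prev).mean()
    prev=g; sleep(.35)
    if i>5 and d<.6: break
for q in('scene','wrist'): pass
cs=cap('scene'); c0=cv2.imread('pics/a.png')
df=(abs(cs['image'].astype(int)-c0).sum(2)>90).astype(np.uint8)
n,l,st,ce=cv2.connectedComponentsWithStats(cv2.morphologyEx(df,cv2.MORPH_OPEN,np.ones((3,3))))
print([(s[4],np.round(x)) for s,x in zip(st[1:],ce[1:]) if s[4]>25])
cv2.imwrite('pics/fin.png',cs['image'])
for q in('dipstick',):
    for s in silhouettes('scene',q)[:1]: print(s['conf'],s['xy'])
E
```

```text
[ 0.5957 -0.4284  0.3785] [-0.9627  0.7195  0.7036  0.5687  2.1188 -0.5227]
41.58 2390 [ 0.6234 -0.297   0.163 ] None
41.98 2392 [ 0.6234 -0.297   0.1632] 0.4918295739348371
42.38 2390 [ 0.6234 -0.2969  0.1631] 0.49774436090225566
42.77 2394 [ 0.6234 -0.2969  0.1632] 0.49583959899749375
43.17 2386 [ 0.6234 -0.2969  0.1631] 0.4863157894736842
43.58 2390 [ 0.6234 -0.297   0.1632] 0.498796992481203
43.98 2390 [ 0.6234 -0.2969  0.1631] 0.49889724310776945
[(np.int32(144), array([110.,   3.])), (np.int32(34), array([267.,   3.])), (np.int32(33), array([342.,   3.])), (np.int32(66), array([121.,  10.])), (np.int32(462), array([105.,  40.])), (np.int32(66), array([98., 22.])), (np.int32(29), array([121.,  21.])), (np.int32(861), array([343.,  35.])), (np.int32(736), array([461.,  41.])), (np.int32(36), array([371.,  47.])), (np.int32(63), array([146.,  53.])), (np.int32(690), array([329.,  84.])), (np.int32(41), array([371.,  59.])), (np.int32(107), array([166.,  65.])), (np.int32(115), array([148.,  70.])), (np.int32(97), array([129.,  75.])), (np.int32(365), array([61., 93.])), (np.int32(1858), array([286., 119.])), (np.int32(470), array([392., 117.])), (np.int32(3087), array([213., 136.])), (np.int32(98), array([108., 123.])), (np.int32(300), array([ 70., 132.])), (np.int32(27), array([152., 147.])), (np.int32(51), array([170., 155.])), (np.int32(507), array([224., 171.])), (np.int32(28), array([248., 157.])), (np.int32(107), array([255., 168.])), (np.int32(143), array([167., 170.])), (np.int32(253), array([323., 167.])), (np.int32(2665), array([369., 201.])), (np.int32(103), array([159., 182.])), (np.int32(32), array([275., 216.])), (np.int32(409), array([439., 243.])), (np.int32(60), array([359., 248.])), (np.int32(34), array([359., 257.])), (np.int32(130), array([313., 265.]))]
0.66 [273.3, 209.2]
```

View pics/fin.png

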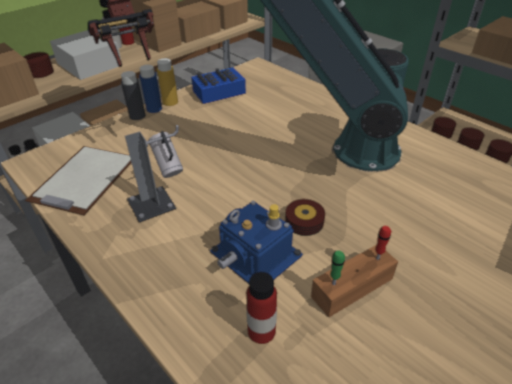

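```bash
python3 -c "
from bench import *
print(current_clock());close_job()"
```

```text
44.425
the job is handed in; nothing more can be done
```

The job is done and handed in at 44.4 s of the 72 s allowed; no verdict was reported.

- **Dipstick:** I took it out of the middle hole, lowered it into the tube and let go, then pressed the cap with the closed fingers. The press stopped on its 22 N limit with the fingertips at z = 179.4 mm. The wrist camera put the knob top at 180.2 mm, against 179 mm for a flush collar. The close-up pictures show the collar on the rim.
- **One reading that differed:** with the dipstick still gripped, I felt no resistance at 172 mm, where I had expected the plug to touch the ring at about 178 mm. It was therefore probably about 6 mm further in than a free rest before I let go. The press afterwards still seated it.
- **Oil measure:** I threaded the handle over the hook, tilted the measure about 38° so it would swing little, and released it. In seven pictures over 2.4 s its mean position stayed within 0.2 mm, so it had stopped swinging. By my estimate it hangs about 16 mm clear of the post, with the gripper well away.
- **Other things:** in the last scene picture the screwdrivers, spray can and discs stand where they were. The difference from the first picture shows no clear change at any of them. That difference was noisy because the arm and shadows had moved, so this check is mostly by eye.

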